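# Check the stone stall's bench scale with its check weight

### The arm

A 6-joint arm with a two-finger parallel gripper is mounted at the origin on the work surface. World frame = base frame: x ahead of the robot, y to its left, z up, the work surface at z = 0. Lengths are in mm, angles in rad, forces in N, time in s.
With the tool pointing down it reaches from about 275 to 750 mm from the base axis. Payload 10.2 kg.
Tool frame: the origin (TCP) lies at the very end of the fingers, on their centre line; the grasp point (between the pads) lies 19 mm behind it; z points along the fingers, y is the line along which they close (so a half turn about z gives the same grasp; the last joint's range is limited). The gripper opens to 85 mm and grips with 20 to 120 N. Pads are 22 mm wide; open, the fingers measure 114 mm over their backs; the gripper's body (76 mm by 85 mm) begins 54 mm behind the grasp point. The pads swing forward as they close: fully open they stand 13 mm farther back than shut.
Start: joints at [-0.223, 0.313, 1.498, -0, 1.331, -0.223], TCP at [525.006, -0.013, 231.294] pointing down, gripper open.
Joint ranges: [-2.94, 2.94], [-0.97, 2.17], [0.19, 2.56], [-1.23, 4.37], [0.02, 3.11], [-2.88, 2.88]. Speed limits (rad/s): [2.39, 2.39, 3.01, 3.14, 3.14, 3.14].

### API

Orientations are given as a unit quaternion [w, x, y, z].
In Python, from rig import ctrl gives the robot as it stands.
- The arm moves only by the shell command python3 -m inch 'ROWS' [OPENING] [FORCE]. ROWS is text: rows parted by semicolons, each of 6 numbers parted by spaces: the shift along the tool's x, y, z in mm, then the turn, a rotation vector about the tool's x, y, z in units of 6 degrees (1.0 is 6 degrees). A call has exactly 10 rows; each row shifts and turns the commanded pose from where the row before left it, along the tool's axes as they then stand; what a row does not reach is not made up. A row lasts 1/12 s, in which the tool goes at most 41.7 mm and 7.16 degrees, less where a joint would pass 70% of its speed; a pose out of reach is approached as far as the arm can. A call with a gripper value outside its range is refused whole. OPENING is the opening, from 0 (shut) to 1 (fully open), set as the call begins (- or left out, the last holds). The fingers move at their own pace and stop on an object; FORCE is the grip in N (left out, the last holds). Time passes only in rows, so rows that do not move let the fingers close, or fill a call up. It gives the time, the measured TCP pose, the force, the opening and the grip force at its end, in the units of the state.
- ctrl.sense(): the state, without advancing time (a new reading comes with each control period).
- ctrl.capture(name): name is "scene" or "side" or "wrist"; returns a dict with "image" (400x640x3 uint8, red, green, blue), "intrinsics" (3x3 intrinsics, pixels), "D" ([k1, k2, p1, p2, k3] as OpenCV has them; the pictures are not rectified), "rvec" (rotation vector, rad) and "tvec" (3), from world to camera coordinates, as OpenCV has them. Camera axes: x right, y down, z forward; pixel columns grow to the right and rows downward; lengths in mm; the calibration is good to about 2 mm. A picture is of the moment at which its call begins. There is no depth.
- ctrl.finish_job(): hands the job in; it is judged then, once.
The state is a dict: "time_s": time; "joints": joint angles; "dq": joint speeds; "tau": joint torques, N m; "eef_pos": TCP position; "ee_rot": TCP orientation; "force": force on the tool from outside, world axes, zero at the start; "wrist_torque": the same for the moment, N m; "grip_width": opening from 0.0 (shut) to 1.0 (fully open); "grip_force": force on a finger pad.
Only numpy, scipy, OpenCV 4.12 (cv2) and the standard library are available. Lean on these libraries where they do the work, as an engineer would, in place of code of your own. Each camera call takes 0.05 s, during which the arm holds its last target. There are 200 camera calls.

### The job

Check the bench scale: stand the brass check weight gently upright on the sprung pan, centred so that its foot is wholly inside the red ring, and let go of it. Then tilt the control box's spring lever well over to the green side, hold it there for a good second and let it spring back upright, with the weight still in place. Never push the lever to the red side, do not slam the pan down, and leave the other things on the bench where they are.

Things in the scene. Friction and masses are not known exactly. Their poses are not given: they have to be found in the camera images.
- weight_center (a point): The brass check weight (loose, about 0.5 kg, yellow metal), standing upright on the wooden tray: a round body 40 mm in diameter and 38 mm high, a narrow neck, then a round grip knob 24 mm in diameter from 49 to 61 mm above the foot; 64 mm tall in all. The point is on its axis half-way up, 32 mm above the foot. z points up its axis. The tray's floor is 10 mm above the table and its rim 16 mm.
- small_weight_center (a point): The smaller steel weight (loose, 0.2 kg, grey metal), same shape, 29 mm in diameter and 46 mm tall, on the same tray about 90 mm from the brass one, on either side of it; not to be used. The point is on its axis half-way up, 23 mm above the foot.
- tray: The fixed wooden tray in which both weights stand, 202 x 122 mm (its x and y), rim 16 mm high. Origin: centre of its underside.
- pan_center (a point): Centre of the top face of the scale's round steel pan (150 mm in diameter, flat, no rim), with a red ring of 60 mm outer diameter drawn round this point. The pan is on a spring, about 105 mm above the table when empty, above a blue housing 190 x 200 x 60 mm; z up.
- pan (a joint): How far the pan is pressed down, in m: 0 empty, stop at 0.018. Spring about 600 N/m with damping; the brass weight at rest presses it down about 0.006 to 0.008 (a preload of about 0.6 N must first be overcome). Beyond 0.0135 counts as slammed.
- pod: The fixed grey control box, 100 x 100 x 60 mm. Origin: centre of its underside. Its +y side is marked green, its -y side red (strips on the top and on the side faces).
- lever_knob (a point): Centre of the black ball, 26 mm in diameter, at the top of the control box's lever: a 10 mm rod on a hinge 55 mm above the table in the middle of the box, ball centre 75 mm from the hinge (130 mm above the table when upright).
- lever (a joint): Tilt of the lever in rad: 0 upright, positive towards the box's +y (green) side, negative towards the red side, stops at +-0.55. A spring of 0.35 N m/rad brings it back upright; 0.35 rad or more is well over (about 1.7 N at the ball).
- duck: Yellow painted duck figure, 68 mm wide, 78 mm tall, loose bystander; origin under its centre.
- jar: Terracotta jar with a wooden cap, 64 mm in diameter, 85 mm tall, loose bystander; origin under its centre.
- stone: Flat pale polished stone, 54 mm in diameter, 25 mm high, loose bystander; origin under its centre.
There are look-alikes about, which are no part of the job. There is more than one size of the part that bears weight_center; the job needs the larger. Of the things that look like the pod, the larger one is meant.

How it is judged:
By the outcome, as a careful person would: the job done as asked, in the order asked, and still so for the second after the job is handed in, with the robot touching nothing.
It also fails if it takes over 61 s, if anything falls off the work surface, if the arm or the gripper's body presses on something with over 40 N, if the wrist force passes 120 N, or if a joint passes its speed limit or range.

## Working session

There is one attempt and no reset: what is moved stays moved. The work goes in short steps, Python scripts to look and compute and a shell command to move; the robot and the scene stay as the last step left them, time stands still between calls to the robot, and variables do not carry over. Pictures are saved under pics/ and viewed, at most 10 in all, crops included, and the job is handed in when it is done.

```bash
ls; mkdir -p pics; cat > h.py <<'E'
import numpy as np, cv2, pickle
from rig import ctrl
def cap(n,tag):
    c=ctrl.capture(n); pickle.dump(c,open(f'pics/{tag}.pkl','wb'))
    cv2.imwrite(f'pics/{tag}.png',c['image'][:,:,::-1]); return c
def load(tag): return pickle.load(open(f'pics/{tag}.pkl','rb'))
def ray(c,uv):
    K,D=np.array(c['intrinsics'],float),np.array(c['D'],float)
    p=cv2.undistortPoints(np.array([[uv]],float),K,D)[0,0]
    R=cv2.Rodrigues(np.array(c['rvec'],float))[0]; t=np.array(c['tvec'],float).ravel()
    d=R.T@np.array([p[0],p[1],1]); return -R.T@t, d/np.linalg.norm(d)
def plane(c,uv,z):
    o,d=ray(c,uv); return o+d*(z-o[2])/d[2]
def tri(*cu):
    A=0;b=0;L=[]
    for c,uv in cu:
        o,d=ray(c,uv);P=np.eye(3)-np.outer(d,d);A=A+P;b=b+P@o;L.append((o,P))
    x=np.linalg.solve(A,b); return x,[round(float(np.linalg.norm(P@(x-o))),1) for o,P in L]
def proj(c,p):
    return cv2.projectPoints(np.array([p],float),np.array(c['rvec'],float),np.array(c['tvec'],float),np.array(c['intrinsics'],float),np.array(c['D'],float))[0][0,0]
E
python3 - <<'E'
from h import *
a=cap('scene','s0');b=cap('side','d0');w=cap('wrist','w0')
for c in(a,b,w):print(ray(c,(320,200)))
print(ctrl.sense())
E
```

```text
pics
(array([1264.31096825,  456.61845181, 1352.31945761]), array([-0.45042138, -0.34537998, -0.82330629]))
(array([ 193.15977319, 1067.13756673,  770.74340361]), array([ 0.26644643, -0.8194069 , -0.50752205]))
(array([525.90513617,  77.17520907, 373.91295398]), array([-0.00600471, -0.30488521, -0.95237017]))
{'time_s': 0.15, 'joints': array([-2.23400648e-01,  3.13313023e-01,  1.49823276e+00, -5.49998817e-05,
        1.33101091e+00, -2.23397580e-01]), 'dq': array([-0.00110363, -0.00209901, -0.00261829,  0.00038354,  0.00217765,
        0.0005662 ]), 'tau': array([ 1.79854873e-03, -4.12368500e+01, -2.59796566e+01, -1.57318855e-04,
        3.17765021e-03, -3.62555340e-05]), 'eef_pos': array([5.24810659e+02, 1.65235422e-02, 2.30882090e+02]), 'ee_rot': array([-3.93644622e-04,  7.07103156e-01,  7.07110241e-01, -2.79457856e-04]), 'force': array([-0.9376158 ,  0.40796965, -0.57885443]), 'wrist_torque': array([-0.04223512, -0.00758753,  0.01228735]), 'grip_force': 0.0, 'grip_width': 1.0008904954843811}
```

View pics/s0.png

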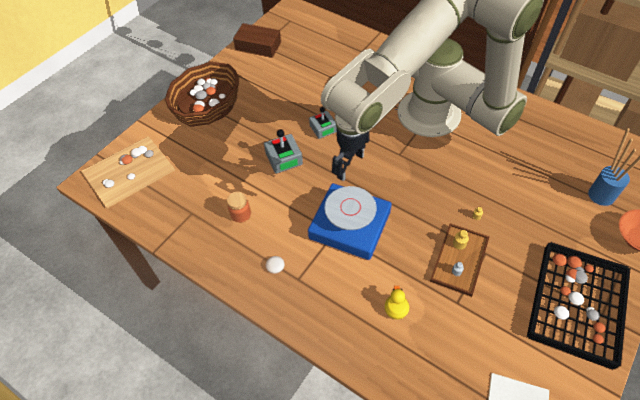

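View pics/d0.png

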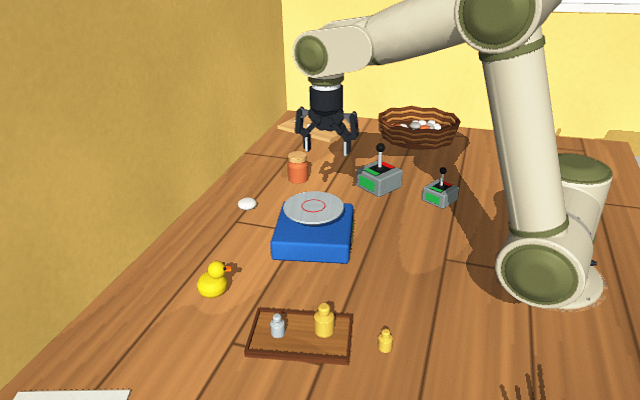

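The scene view shows the scale pan at (350,208). The larger pod is at (283,152) with its knob at (281,133), and the smaller pod look-alike is at (322,124).

Brass candidates:
- (461,240) in scene, (324,320) in side: stands on the tray, next to the steel weight at (458,269). This fits the description.
- (478,213) in scene, (385,341) in side: smaller, off the tray, so a look-alike.

Next I'll measure these and confirm in an enlarged crop.

```bash
python3 - <<'E'
from h import *
a=load('s0');b=load('d0')
def blobs(c,f,roi,mn=8):
    x0,y0,x1,y1=roi;h=cv2.cvtColor(c['image'],cv2.COLOR_RGB2HSV)[y0:y1,x0:x1].astype(int)
    m=f(h[...,0],h[...,1],h[...,2]).astype(np.uint8)
    n,l,s,ce=cv2.connectedComponentsWithStats(m)
    return [(s[i][:5]+[x0,y0,0,0,0],np.round(ce[i]+[x0,y0],1)) for i in range(1,n) if s[i][4]>=mn]
yel=lambda h,s,v:(h>20)&(h<33)&(s>120)&(v>120)
blk=lambda h,s,v:(v<45)
grn=lambda h,s,v:(h>45)&(h<85)&(s>120)
red=lambda h,s,v:((h<6)|(h>172))&(s>100)
for nm,f,ra,rb in [('brass',yel,(430,200,500,290),(300,295,400,360)),('knob',blk,(265,120,300,150),(370,135,392,165)),
  ('green',grn,(260,125,310,180),(350,160,410,200)),('redpod',red,(260,125,310,180),(350,150,410,200)),('ring',red,(325,185,380,225),(295,195,335,218))]:
    for c,r in((a,ra),(b,rb)):
        print(nm,[(x.tolist(),y.tolist()) for x,y in blobs(c,f,r)])
A=a['image'][185:300,420:520,::-1];B=b['image'][290:370,230:410,::-1];P=a['image'][110:185,250:345,::-1];Q=b['image'][135:215,340:470,::-1]
f=lambda i:cv2.resize(i,(400,300),interpolation=cv2.INTER_CUBIC)
cv2.imwrite('pics/crop1.png',np.vstack([np.hstack([f(A),f(B)]),np.hstack([f(P),f(Q)])]))
E
```

```text
brass [([474, 207, 9, 12, 61], [478.4, 212.6]), ([455, 230, 14, 19, 141], [462.2, 239.3])]
brass [([314, 303, 20, 34, 525], [323.7, 320.9]), ([379, 329, 13, 24, 252], [384.9, 341.1])]
knob [([277, 130, 7, 7, 36], [279.9, 133.0]), ([274, 141, 17, 9, 81], [282.3, 146.4])]
knob [([377, 143, 8, 9, 52], [380.1, 147.3])]
green [([278, 150, 16, 8, 69], [285.5, 153.4]), ([280, 159, 18, 11, 107], [288.4, 164.2])]
green [([365, 168, 15, 8, 54], [371.8, 171.3]), ([360, 176, 15, 16, 136], [366.7, 183.0])]
redpod [([283, 136, 4, 6, 17], [284.2, 138.7]), ([272, 138, 8, 7, 41], [275.6, 141.3])]
redpod [([382, 162, 13, 7, 49], [387.3, 165.2])]
ring []
ring [([301, 202, 25, 10, 35], [313.6, 208.4])]
```

View pics/crop1.png

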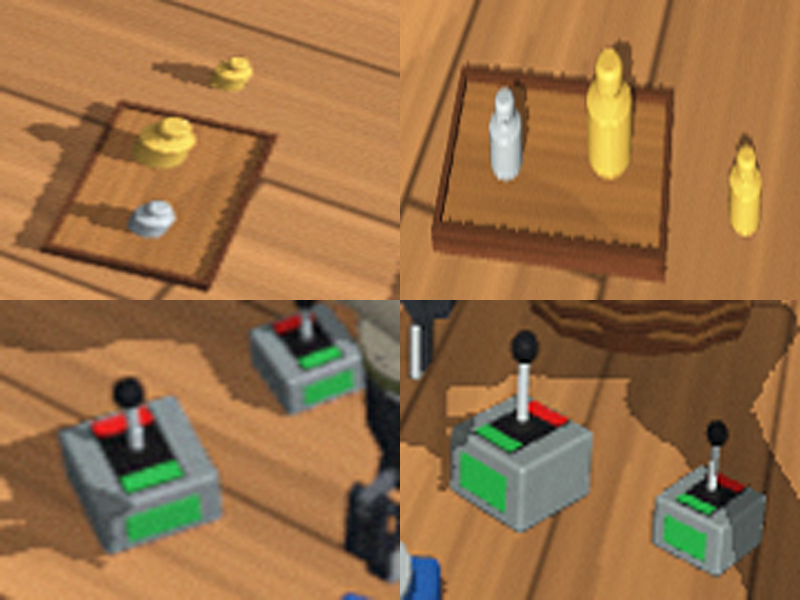

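The crop confirms both choices. The large brass weight is in the tray beside the steel one, while the small brass one is outside it. The larger pod has its green side facing both cameras. Triangulating now.

```bash
python3 - <<'E'
from h import *
a=load('s0');b=load('d0')
np.set_printoptions(precision=1,suppress=True)
print('brass knob',tri((a,(464.3,233.3)),(b,(324,307.5))))
print('brass cent',tri((a,(462.2,239.3)),(b,(323.7,320.9))))
print('lever knob',tri((a,(279.9,133)),(b,(380.1,147.3))))
print('green top',tri((a,(285.5,153.4)),(b,(371.8,171.3))),'red',tri((a,(275.6,141.3)),(b,(387.3,165.2))))
print('pan',tri((a,(350.5,207.5)),(b,(313.6,207))))
# pan ellipse both views
for c,(x0,y0,x1,y1) in((a,(318,182,386,232)),(b,(278,188,350,226))):
    h=cv2.cvtColor(c['image'],cv2.COLOR_RGB2HSV)[y0:y1,x0:x1]
    m=((h[...,1]<60)&(h[...,2]>120)).astype(np.uint8)
    k=max(cv2.findContours(m,0,1)[0],key=cv2.contourArea)
    e=cv2.fitEllipse(cv2.convexHull(k));print('pan ell',e[0][0]+x0,e[0][1]+y0,e[1])
    c['pc']=(e[0][0]+x0,e[0][1]+y0)
print('pan',tri((a,a['pc']),(b,b['pc'])))
# bystanders/tray corners on planes
print('steel',plane(a,(457,270),20),plane(b,(277,330),20),'jar',plane(b,(298,168),40),'small pod knob',tri((a,(322,112)),(b,(443,171))))
print('traycorners',[plane(b,p,16)for p in((251,309),(352,314),(350,355),(247,347))])
E
```

```text
brass knob (array([428.8, 330.4,  70.2]), [0.5, 0.5])
brass cent (array([429.1, 331.3,  36.3]), [0.1, 0.1])
lever knob (array([ 453.4, -309.6,  127.4]), [0.5, 0.5])
green top (array([ 469.3, -282.8,   60.1]), [0.8, 0.8]) red (array([ 437.5, -349.1,   50.5]), [1.6, 1.6])
pan (array([551. ,  19.9,  98.9]), [0.3, 0.3])
pan ell 350.08470916748047 207.47922897338867 (43.334712982177734, 51.49742889404297)
pan ell 312.9689254760742 207.23644638061523 (32.82559585571289, 60.925376892089844)
pan (array([552.1,  19.4,  98.4]), [0.6, 0.6])
steel [518.5 361.7  20. ] [516.1 366.4  20. ] jar [ 700.8 -279.7   40. ] small pod knob (array([ 269.4, -276.2,   88.5]), [3.8, 3.8])
traycorners [array([593.1, 321.4,  16. ]), array([385.4, 274.7,  16. ]), array([361.4, 383.2,  16. ]), array([556.7, 421.6,  16. ])]
```

Checks:
- The brass knob triangulates at z≈70 (65 expected) and the lever ball at z=127 (130 expected).
- The pan comes out at z≈98 (about 105 expected).
- The weights are 94 mm apart.
- The green direction is about (0.43, 0.90) in world axes.

Next I'll move above the brass weight and look from close by. Tool x is world y, tool y is world x, and tool z points down.

```bash
python3 -m inch '33 -9.6 2 0 0 0;33 -9.6 2 0 0 0;33 -9.6 2 0 0 0;33 -9.6 2 0 0 0;33 -9.6 2 0 0 0;33 -9.6 2 0 0 0;33 -9.6 2 0 0 0;33 -9.6 2 0 0 0;33 -9.6 2 0 0 0;33 -9.6 2 0 0 0' 0.75 30; python3 -m inch '0 0 0 0 0 0;0 0 0 0 0 0;0 0 0 0 0 0;0 0 0 0 0 0;0 0 0 0 0 0;0 0 0 0 0 0;0 0 0 0 0 0;0 0 0 0 0 0;0 0 0 0 0 0;0 0 0 0 0 0'
python3 - <<'E'
from h import *
cap('wrist','w1'); print(ctrl.sense()['eef_pos'],ctrl.sense()['grip_width'])
c=load('w1');print(proj(c,(429,331,70)),ray(c,(320,200)))
E
```

```text
time_s: 0.98
eef_pos: [428.1, 331.5, 211.1]
ee_rot: [-0.0, 0.707, 0.707, -0.0]
force: [0.5, 0.5, 0.2]
grip_width: 0.75
grip_force: 0.0
time_s: 1.82
eef_pos: [429.1, 329.9, 211.3]
ee_rot: [-0.0, 0.707, 0.707, 0.0]
force: [-0.8, -0.3, -1.0]
grip_width: 0.75
grip_force: 0.0
[429.02211568 329.95457448 211.31569349] 0.750203344479413
[320.40407389 186.41888008] (array([430.02956785, 407.07271393, 354.40911267]), array([-0.00497137, -0.30511617, -0.95230216]))
```

View pics/w1.png

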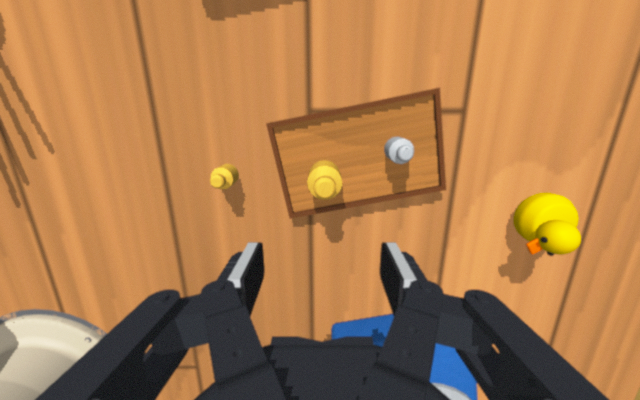

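The wrist view shows the brass knob top at about (324,186), the steel weight at (400,150), and the small brass look-alike 115 mm away at (223,177). Working out the correction.

```bash
python3 - <<'E'
from h import *
np.set_printoptions(precision=1,suppress=True)
c=load('w1');h=cv2.cvtColor(c['image'],cv2.COLOR_RGB2HSV)
m=((h[...,0]>20)&(h[...,0]<33)&(h[...,1]>120)&(h[...,2]>120)).astype(np.uint8)
m[:, :290]=0;m[:,360:]=0;m[210:]=0
ys,xs=np.nonzero(m);print(xs.min(),xs.max(),ys.min(),ys.max())
g=c['image'][155:210,295:355,::-1];cv2.imwrite('pics/z.png',cv2.resize(g,None,fx=8,fy=8))
b=load('d0');a=load('s0')
print(tri((c,(324.3,187)),(b,(324,307.5)),(a,(464.3,233.3))))
print(plane(c,(324.3,187),74),plane(c,(324.3,180),48))
E
```

```text
308 341 161 198
(array([430.5, 330.6,  71. ]), [2.6, 2.1, 0.7])
[433.1 331.4  74. ] [433.3 332.6  48. ]
```

View pics/z.png

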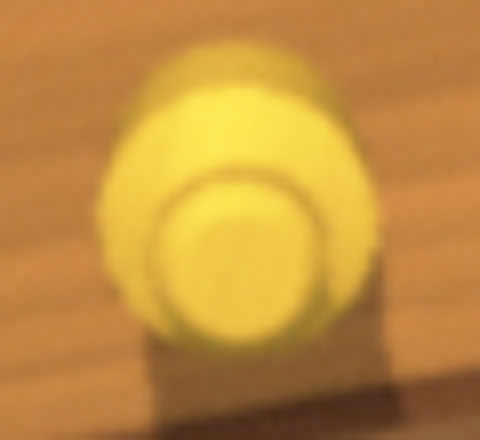

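The knob centre is at (325,187.7) and the body top at (325,182), which puts the weight at about (432,331.5). Descending.

```bash
python3 -m inch '1.5 3 20 0 0 0;0 0 20 0 0 0;0 0 20 0 0 0;0 0 20 0 0 0;0 0 20 0 0 0;0 0 18 0 0 0;0 0 12 0 0 0;0 0 6 0 0 0;0 0 0 0 0 0;0 0 0 0 0 0'; python3 -m inch '0 0 8 0 0 0;0 0 8 0 0 0;0 0 8 0 0 0;0 0 8 0 0 0;0 0 8 0 0 0;0 0 6 0 0 0;0 0 5 0 0 0;0 0 3 0 0 0;0 0 0 0 0 0;0 0 0 0 0 0'
```

```text
time_s: 2.7
eef_pos: [432.3, 331.6, 75.8]
ee_rot: [0.0, 0.707, 0.707, 0.0]
force: [-0.0, -0.0, 0.3]
grip_width: 0.749
grip_force: 0.0
time_s: 3.53
eef_pos: [432.1, 331.5, 21.3]
ee_rot: [0.0, 0.707, 0.707, 0.0]
force: [0.6, -0.1, 0.7]
grip_width: 0.748
grip_force: 0.0
```

```bash
python3 -m inch '0 0 0 0 0 0;0 0 0 0 0 0;0 0 0 0 0 0;0 0 0 0 0 0;0 0 0 0 0 0;0 0 0 0 0 0;0 0 0 0 0 0;0 0 0 0 0 0;0 0 0 0 0 0;0 0 0 0 0 0' 0.2 40
```

```text
time_s: 4.37
eef_pos: [432.1, 331.6, 21.9]
ee_rot: [0.0, 0.707, 0.707, 0.0]
force: [-2.4, -0.5, 6.3]
grip_width: 0.451
grip_force: 40.7
```

Gripped at about 38 mm. Lift it, and measure the pan ring in the first wrist picture, w0.

```bash
python3 -m inch '0 0 -5 0 0 0;0 0 -10 0 0 0;0 0 -20 0 0 0;0 0 -28 0 0 0;0 0 -28 0 0 0;0 0 -28 0 0 0;0 0 -28 0 0 0;0 0 -20 0 0 0;0 0 -8 0 0 0;0 0 0 0 0 0'
python3 - <<'E'
from h import *
np.set_printoptions(precision=1,suppress=True)
a=load('s0');b=load('d0');w=load('w0')
h=cv2.cvtColor(w['image'],cv2.COLOR_RGB2HSV).astype(int)
m=(((h[...,0]<8)|(h[...,0]>170))&(h[...,1]>70)&(h[...,2]>100))
p=proj(w,(552,19,103));yy,xx=np.indices(m.shape);m&=np.hypot(xx-p[0],yy-p[1])<60
ys,xs=np.nonzero(m);print(p,len(xs),xs.min(),xs.max(),ys.min(),ys.max())
e=cv2.fitEllipse(np.column_stack([xs,ys]).astype(np.float32));print(e)
print(tri((a,(350.1,207.5)),(b,(313,207.2)),(w,e[0])))
for z in(98,105):print(plane(w,e[0],z),plane(a,(350.1,207.5),z),plane(b,(313,207.2),z))
for z in(98,102,105):  # size check: outer ring diameter 60
  print(z,[np.linalg.norm(plane(w,(e[0][0]-d,e[0][1]),z)-plane(w,(e[0][0]+d,e[0][1]),z)) for d in((xs.max()-xs.min()+1)/2,)])
E
```

```text
time_s: 5.2
eef_pos: [432.4, 331.7, 198.0]
ee_rot: [0.001, 0.707, 0.707, 0.002]
force: [-0.2, 0.1, -4.7]
grip_width: 0.453
grip_force: 41.5
[348.  172.5] 557 321 382 139 199
((351.843994140625, 169.1491241455078), (57.59443664550781, 59.5595703125), 56.21693420410156)
(array([553.6,  20.7,  99.7]), [1.5, 1.8, 2.6])
[556.2  21.4  98. ] [551.4  18.9  98. ] [552.5  19.4  98. ]
[555.4  22.8 105. ] [555.3  21.3 105. ] [548.7  30.3 105. ]
98 [np.float64(62.23788922047127)]
102 [np.float64(61.33560626025628)]
105 [np.float64(60.65889404009515)]
```

View pics/w0.png

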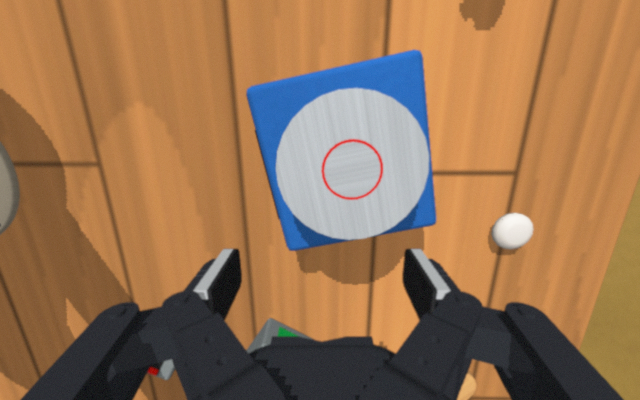

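In w0 the ring centre is at (352,169). That gives a pan centre near (554.5, 22) at z≈100–105, with a ring size of about 61 mm, which fits. Carrying the weight over.

```bash
python3 -m inch '-10 4 0 0 0 0;-25 10 0 0 0 0;-38 15 0 0 0 0;-38 15 0 0 0 0;-38 15 0 0 0 0;-38 15 0 0 0 0;-38 15 0 0 0 0;-38 15 0 0 0 0;-30 12 0 0 0 0;-12 5 0 0 0 0'; python3 -m inch '-5 1 5 0 0 0;0 0 10 0 0 0;0 0 10 0 0 0;0 0 10 0 0 0;0 0 8 0 0 0;0 0 5 0 0 0;0 0 2 0 0 0;0 0 0 0 0 0;0 0 0 0 0 0;0 0 0 0 0 0'
python3 - <<'E'
from h import *
a=cap('scene','s1');b=cap('side','d1');w=cap('wrist','w1b')
f=lambda i:cv2.resize(i,(400,300),interpolation=cv2.INTER_CUBIC)
A=a['image'][165:240,300:400,::-1];B=b['image'][150:225,260:360,::-1];W=w['image'][60:360,120:520,::-1]
z=np.zeros((300,400,3),np.uint8)
cv2.imwrite('pics/c2.png',np.vstack([np.hstack([f(A),f(B)]),np.hstack([W,z])]))
E
```

```text
time_s: 6.03
eef_pos: [553.3, 21.9, 194.1]
ee_rot: [-0.001, 0.708, 0.706, -0.001]
force: [-1.1, -0.2, -5.6]
grip_width: 0.454
grip_force: 41.4
time_s: 6.87
eef_pos: [554.3, 21.5, 146.8]
ee_rot: [0.0, 0.707, 0.707, 0.0]
force: [-0.7, -1.2, -4.9]
grip_width: 0.45
grip_force: 41.4
```

View pics/c2.png

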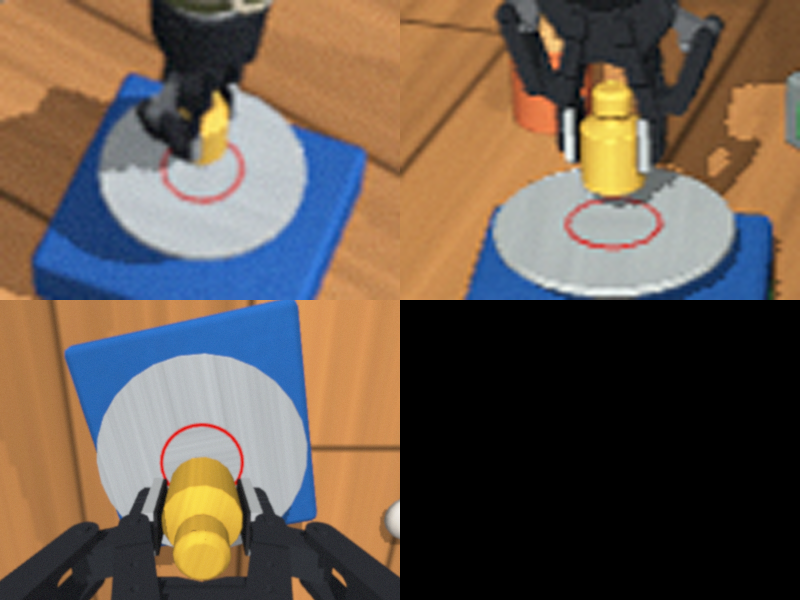

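The wrist crop shows the ring centred at about (322,225) in full-image pixels, with the foot's far edge at (323,218), so x is well centred. The foot is about 30 mm above the pan. Checking y and heights numerically.

```bash
python3 - <<'E'
from h import *
np.set_printoptions(precision=1,suppress=True)
w=load('w1b');a=load('s1');b=load('d1')
ra=(300+202/4,165+170/4);rb=(260+213/4,150+223/4)
fb=(260+212/4,150+182/4) # foot centre est. in side (bottom edge 197 minus half minor ellipse)
print('pan tri',tri((w,(322,225)),(a,ra),(b,rb)), tri((a,ra),(b,rb)), tri((w,(322,225)),(b,rb)))
for z in(100,105):
  print(z,plane(w,(322,225),z),plane(a,ra,z),plane(b,rb,z),'ringW',np.linalg.norm(plane(w,(281,225),z)-plane(w,(363,225),z)))
for z in(130,135,140): print('foot z',z,'wrist far edge y',plane(w,(323,218),z)[1]-20,'side',plane(b,fb,z))
E
```

```text
pan tri (array([553.5,  20.2, 102.5]), [2.2, 1.2, 1.9]) (array([552.2,  20.5, 102.1]), [1.0, 1.0]) (array([554.1,  17.9, 100.6]), [1.8, 1.8])
100 [555.7  18.5 100. ] [551.9  20.5 100. ] [553.   15.8 100. ] ringW 60.33042734259347
105 [555.6  20.6 105. ] [554.7  22.3 105. ] [550.3  23.6 105. ] ringW 58.74120463369729
foot z 130 wrist far edge y 15.809113845896796 side [552.7  16.6 130. ]
foot z 135 wrist far edge y 17.77548602426583 side [549.9  24.8 135. ]
foot z 140 wrist far edge y 19.74185820263486 side [547.1  33.  140. ]
```

The foot and pan centres agree within about 3 mm, against a 10 mm margin. Lowering gently and watching the force.

```bash
python3 -m inch '0 0 4 0 0 0;0 0 4 0 0 0;0 0 4 0 0 0;0 0 3 0 0 0;0 0 3 0 0 0;0 0 2 0 0 0;0 0 2 0 0 0;0 0 1 0 0 0;0 0 1 0 0 0;0 0 0 0 0 0'; python3 -m inch '0 0 1 0 0 0;0 0 1 0 0 0;0 0 1 0 0 0;0 0 1 0 0 0;0 0 0 0 0 0;0 0 0 0 0 0;0 0 0 0 0 0;0 0 0 0 0 0;0 0 0 0 0 0;0 0 0 0 0 0'
```

```text
time_s: 7.85
eef_pos: [554.0, 21.5, 122.2]
ee_rot: [-0.0, 0.707, 0.707, -0.0]
force: [0.3, 0.6, -4.7]
grip_width: 0.452
grip_force: 41.4
time_s: 8.68
eef_pos: [554.0, 21.5, 118.3]
ee_rot: [0.0, 0.707, 0.707, 0.0]
force: [-0.1, -0.3, -4.6]
grip_width: 0.453
grip_force: 41.4
```

```bash
python3 -m inch '0 0 1 0 0 0;0 0 1 0 0 0;0 0 1 0 0 0;0 0 0 0 0 0;0 0 0 0 0 0;0 0 0 0 0 0;0 0 0 0 0 0;0 0 0 0 0 0;0 0 0 0 0 0;0 0 0 0 0 0'
```

```text
time_s: 9.52
eef_pos: [554.1, 21.5, 115.3]
ee_rot: [0.0, 0.707, 0.707, 0.0]
force: [1.1, -0.8, -3.6]
grip_width: 0.452
grip_force: 41.6
```

```bash
python3 -m inch '0 0 1 0 0 0;0 0 1 0 0 0;0 0 1 0 0 0;0 0 0 0 0 0;0 0 0 0 0 0;0 0 0 0 0 0;0 0 0 0 0 0;0 0 0 0 0 0;0 0 0 0 0 0;0 0 0 0 0 0'
```

```text
time_s: 10.35
eef_pos: [554.1, 21.5, 112.3]
ee_rot: [0.0, 0.707, 0.707, 0.0]
force: [0.4, -0.1, -1.5]
grip_width: 0.45
grip_force: 41.8
```

```bash
python3 -m inch '0 0 1 0 0 0;0 0 1 0 0 0;0 0 0 0 0 0;0 0 0 0 0 0;0 0 0 0 0 0;0 0 0 0 0 0;0 0 0 0 0 0;0 0 0 0 0 0;0 0 0 0 0 0;0 0 0 0 0 0'
```

```text
time_s: 11.18
eef_pos: [554.1, 21.5, 110.3]
ee_rot: [0.0, 0.707, 0.707, 0.0]
force: [1.1, 0.6, -0.3]
grip_width: 0.455
grip_force: 41.9
```

```bash
python3 -m inch '0 0 0 0 0 0;0 0 0 0 0 0;0 0 0 0 0 0;0 0 0 0 0 0;0 0 0 0 0 0;0 0 0 0 0 0;0 0 0 0 0 0;0 0 0 0 0 0;0 0 0 0 0 0;0 0 0 0 0 0' 0.7
```

```text
time_s: 12.02
eef_pos: [554.0, 21.5, 110.3]
ee_rot: [0.0, 0.707, 0.707, 0.0]
force: [-0.1, 0.5, -0.5]
grip_width: 0.701
grip_force: 0.0
```

Released. Retreat straight up, check the placement, then go towards the lever.

```bash
python3 -m inch '0 0 -4 0 0 0;0 0 -6 0 0 0;0 0 -10 0 0 0;0 0 -15 0 0 0;0 0 -20 0 0 0;0 0 -20 0 0 0;0 0 -20 0 0 0;0 0 -15 0 0 0;0 0 -8 0 0 0;0 0 0 0 0 0'; python3 -m inch '-10 -3 0 0 0 0;-25 -8 0 0 0 0;-38 -12 0 0 0 0;-38 -12 0 0 0 0;-38 -12 0 0 0 0;-38 -12 0 0 0 0;-38 -12 0 0 0 0;-38 -12 0 0 0 0;-38 -12 0 0 0 0;-25 -8 0 0 0 0' 0.0;python3 -m inch '-8 -3 0 0 0 0;0 0 0 0 0 0;0 0 0 0 0 0;0 0 0 0 0 0;0 0 0 0 0 0;0 0 0 0 0 0;0 0 0 0 0 0;0 0 0 0 0 0;0 0 0 0 0 0;0 0 0 0 0 0'
python3 - <<'E'
from h import *
a=cap('scene','s2');b=cap('side','d2');w=cap('wrist','w2')
f=lambda i:cv2.resize(i,(400,300),interpolation=cv2.INTER_CUBIC)
A=a['image'][165:240,300:400,::-1];B=b['image'][150:225,260:360,::-1];W=w['image'][60:360,120:520,::-1]
P=a['image'][110:185,235:335,::-1]
cv2.imwrite('pics/c3.png',np.vstack([np.hstack([f(A),f(B)]),np.hstack([W,f(P)])]))
E
```

```text
time_s: 12.85
eef_pos: [554.6, 21.4, 230.6]
ee_rot: [0.002, 0.707, 0.707, 0.001]
force: [0.6, -0.6, -0.1]
grip_width: 0.695
grip_force: 0.0
time_s: 13.68
eef_pos: [448.7, -307.7, 227.0]
ee_rot: [-0.001, 0.708, 0.706, -0.0]
force: [0.1, -0.0, 0.9]
grip_width: 0.0
grip_force: 0.0
time_s: 14.52
eef_pos: [448.1, -312.4, 228.3]
ee_rot: [0.0, 0.707, 0.707, 0.0]
force: [-0.3, 0.1, 0.2]
grip_width: 0.001
grip_force: 0.0
```

View pics/c3.png

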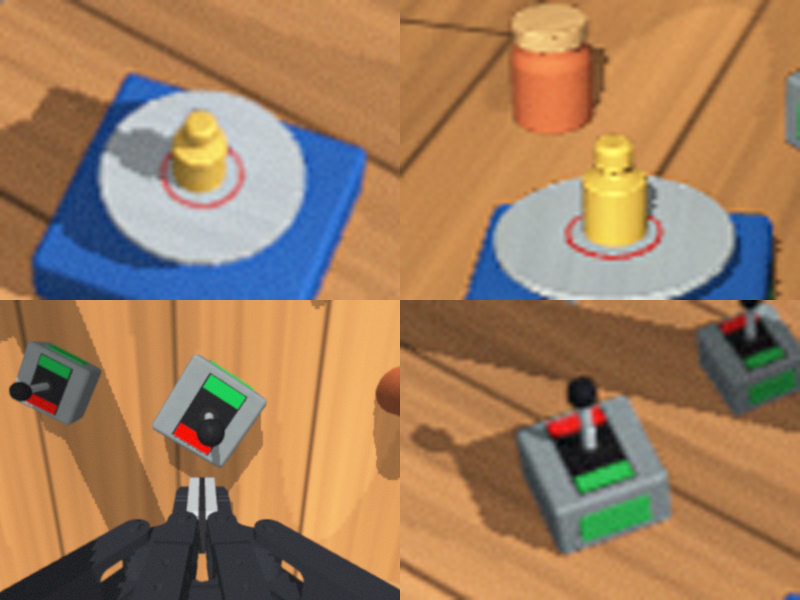

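The weight stands upright inside the ring in both views. In the wrist view the lever ball is at (330,192) in full-image pixels. The green strip is at (345,148) and the red strip at (312,198). Measuring the ball and the green direction.

```bash
python3 - <<'E'
from h import *
np.set_printoptions(precision=1,suppress=True)
w=load('w2');a=load('s0');b=load('d0')
print('ball',tri((w,(330,192)),(a,(279.9,133)),(b,(380.1,147.3))),plane(w,(330,192),130))
c=[(193,356),(266,401),(222,466),(153,427)] # top corners in crop
C=[plane(w,(x+120,y-240),60) for x,y in c];print(np.array(C)[:,:2],'ctr',np.mean(C,0))
g=plane(w,(345,148),60);r=plane(w,(312,198),60);print('green-red',(g-r)[:2]/np.linalg.norm(g-r),g)
for i in range(4):
  d=C[(i+1)%4]-C[i];print(np.linalg.norm(d),np.degrees(np.arctan2(d[1],d[0]))%90)
E
```

```text
ball (array([ 454.9, -306.9,  129. ]), [2.4, 1.8, 1.8]) [ 456.8 -305.1  130. ]
[[ 440.  -240.7]
 [ 521.6 -289.1]
 [ 473.9 -368.1]
 [ 393.1 -319.3]] ctr [ 457.2 -304.3   60. ]
green-red [0.5 0.8] [ 475.2 -274.6   60. ]
94.84819591463348 59.2745375416272
92.25133706538213 58.88441436436257
94.41097333596527 58.878279135740456
91.59645048433046 59.15653364210275
```

The pod centre and ball are at about (456,−306), z 129. The green direction is 59° from +x. I'll turn the tool 31° so that tool x points to green, then stand off 50 mm on the red side.

```bash
python3 -m inch '0 0 0 0 0 0.4;0 0 0 0 0 0.8;0 0 0 0 0 0.8;0 0 0 0 0 0.8;0 0 0 0 0 0.8;0 0 0 0 0 0.8;0 0 0 0 0 0.77;-13 1 0 0 0 0;-20 1.5 0 0 0 0;-7 1 0 0 0 0'; python3 -m inch '0 0 5 0 0 0;0 0 15 0 0 0;0 0 15 0 0 0;0 0 18 0 0 0;0 0 18 0 0 0;0 0 18 0 0 0;0 0 15 0 0 0;0 0 8 0 0 0;0 0 4 0 0 0;0 0 0 0 0 0'
python3 - <<'E'
from h import *
from scipy.spatial.transform import Rotation as R
s=ctrl.sense();q=s['ee_rot'];m=R.from_quat(np.roll(q,-1)).as_matrix();p=s['eef_pos']
d=np.array([456,-306])-p[:2];print(p,m[:2,0],m[:2,1],'along x',d@m[:2,0],'along y',d@m[:2,1])
E
```

```text
time_s: 15.5
eef_pos: [429.2, -350.7, 228.2]
ee_rot: [0.0, 0.87, 0.493, -0.0]
force: [-0.0, -0.2, 0.2]
grip_width: 0.003
grip_force: 0.0
time_s: 16.33
eef_pos: [430.3, -348.3, 111.8]
ee_rot: [-0.001, 0.87, 0.493, -0.0]
force: [-0.2, -0.8, 0.0]
grip_width: 0.004
grip_force: 0.0
[ 430.34892156 -348.28762448  111.78408966] [0.51485322 0.85727824] [ 0.85727814 -0.5148527 ] along x 49.45880068184808 along y 0.21821115242402453
```

```bash
python3 -m inch '6 0 0 0 0 0;8 0 0 0 0 0;7 0 0 0 0 0;5 0 0 0 0 0;5 0 0 0 0 0;5 0 0 0 0 0;5 0 0 0 0 0;5 0 0 0 0 0;5 0 0 0 0 0;4 0 0 0 0 0'
python3 - <<'E'
from h import *
s=ctrl.sense();print(s['force'])
a=cap('scene','s3');b=cap('side','d3')
for c,(x0,y0,x1,y1) in((a,(265,115,305,160)),(b,(355,135,395,170))):pass
f=lambda i:cv2.resize(i,(400,300),interpolation=cv2.INTER_CUBIC)
cv2.imwrite('pics/c4.png',np.hstack([f(a['image'][110:185,235:335,::-1]),f(b['image'][120:195,330:430,::-1])]))
E
```

```text
time_s: 17.17
eef_pos: [458.8, -301.0, 112.1]
ee_rot: [-0.0, 0.87, 0.492, -0.0]
force: [-0.7, -2.8, -2.3]
grip_width: -0.002
grip_force: 1.3
[-0.69807542 -2.84779474 -2.25073145]
```

View pics/c4.png

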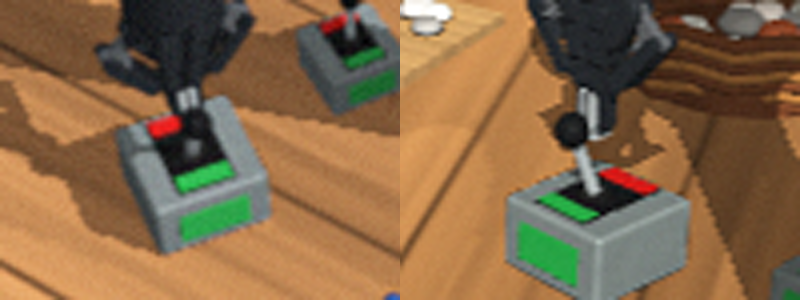

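The lever is tilted to green, with the ball at scene (284.3,141.8) and side (372.8,152.8). Estimating the tilt, then pushing a little further and holding.

```bash
python3 - <<'E'
from h import *
a=load('s3');b=load('d3')
x,r=tri((a,(284.3,141.8)),(b,(372.8,152.8)));x0,_=tri((a,(279.9,133)),(b,(380.1,147.3)))
d=(x-x0)@[.515,.857,0];print(x,r,d,np.arcsin(d/75))
E
```

```text
[ 469.13677782 -281.1956774   119.93900994] [0.5, 0.5] 32.49524830340138 0.4481178380285129
```

Tilt is about 0.45 rad. Add 2 mm and hold for about 1.6 s.

```bash
python3 -m inch '2 0 0 0 0 0;0 0 0 0 0 0;0 0 0 0 0 0;0 0 0 0 0 0;0 0 0 0 0 0;0 0 0 0 0 0;0 0 0 0 0 0;0 0 0 0 0 0;0 0 0 0 0 0;0 0 0 0 0 0'; python3 -m inch '0 0 0 0 0 0;0 0 0 0 0 0;0 0 0 0 0 0;0 0 0 0 0 0;0 0 0 0 0 0;0 0 0 0 0 0;0 0 0 0 0 0;0 0 0 0 0 0;0 0 0 0 0 0;0 0 0 0 0 0'; python3 -m inch '-4 0 0 0 0 0;-5 0 0 0 0 0;-6 0 0 0 0 0;-6 0 0 0 0 0;-6 0 0 0 0 0;-6 0 0 0 0 0;-6 0 0 0 0 0;-6 0 0 0 0 0;-8 0 0 0 0 0;-8 0 0 0 0 0'; python3 -m inch '-8 0 0 0 0 0;0 0 -10 0 0 0;0 0 -20 0 0 0;0 0 -20 0 0 0;0 0 -20 0 0 0;0 0 -20 0 0 0;0 0 -20 0 0 0;0 0 -10 0 0 0;0 0 0 0 0 0;0 0 0 0 0 0'
python3 - <<'E'
from h import *
a=cap('scene','s4');b=cap('side','d4')
f=lambda i:cv2.resize(i,(400,300),interpolation=cv2.INTER_CUBIC)
cv2.imwrite('pics/c5.png',np.vstack([np.hstack([f(a['image'][110:185,235:335,::-1]),f(b['image'][120:195,330:430,::-1])]),np.hstack([f(a['image'][100:325,200:500,::-1]),f(b['image'][150:225,260:360,::-1])])]))
E
```

```text
time_s: 18.1
eef_pos: [459.7, -299.7, 112.3]
ee_rot: [-0.0, 0.87, 0.492, -0.0]
force: [-2.1, -1.6, -1.5]
grip_width: 0.002
grip_force: 1.3
time_s: 18.93
eef_pos: [459.8, -299.7, 112.3]
ee_rot: [-0.0, 0.87, 0.492, -0.0]
force: [-1.6, -1.4, -2.3]
grip_width: 0.001
grip_force: 1.2
time_s: 19.77
eef_pos: [428.0, -352.6, 112.3]
ee_rot: [-0.0, 0.87, 0.492, 0.0]
force: [0.3, -0.1, 0.4]
grip_width: 0.003
grip_force: 0.0
time_s: 20.6
eef_pos: [424.2, -358.7, 232.1]
ee_rot: [-0.0, 0.87, 0.492, 0.0]
force: [-0.4, 0.1, -0.5]
grip_width: -0.002
grip_force: 0.0
```

View pics/c5.png

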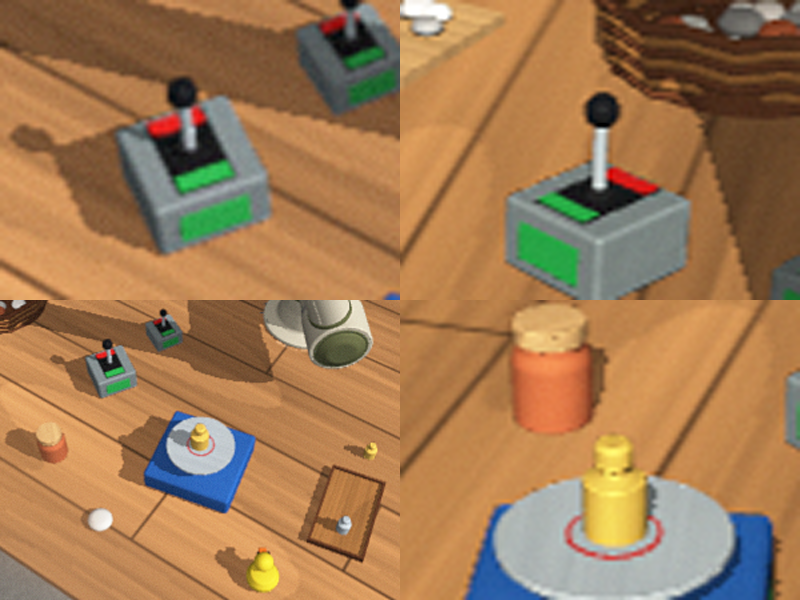

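The lever is upright again with its ball at scene (280,133). The weight stands inside the ring, and the bystanders are where they were. Handing in.

```bash
python3 -c "
from rig import ctrl
print(ctrl.finish_job())"
```

```text
the job is handed in; nothing more can be done
None
```

Job handed in at about 21 s: the brass weight stands upright inside the red ring, and the lever was held at about 0.45 rad to green for over 1.6 s before returning upright; the final pictures show nothing else moved (no verdict was returned).

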